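Peel the top parts tray off the stack and hold it out by the phone

ROBOT

A 6-joint arm with a two-finger parallel gripper is mounted at the origin on the work surface. World frame = base frame: x ahead of the robot, y to its left, z up, the work surface at z = 0. Lengths are in m, angles in degrees, forces in N, time in s.
With the tool pointing down it reaches from about 0.325 to 0.85 m from the base axis. Payload 15.5 kg.
Tool frame: the origin (TCP) lies midway between the tips of the shut fingers; the grasp point (between the pads) lies 19 mm behind it; z points along the fingers, y is the line along which they close (so a half turn about z gives the same grasp; the last joint's range is limited). The gripper opens to 91 mm and grips with 3 to 60 N. Pads are 32 mm wide; open, the fingers measure 118 mm over their backs; the gripper's body (76 mm by 178 mm) begins 60 mm behind the grasp point.
Start: joints at [70.216, 28.281, 77.091, -0, 74.628, -5.472], TCP at [0.155, 0.606, 0.214] pointing down, gripper open.
Joint ranges: [-166.48, 166.48], [-47.26, 123.95], [12.59, 153.08], [-70.14, 250.14], [6.76, 159.57], [-176.63, 176.63]. Speed limits (degrees/s): [108.29, 108.29, 147.25, 172.46, 172.46, 172.46].

INTERFACE

Orientations are given as a 3x3 rotation matrix whose columns are the frame's x, y, z axes.
In Python, from bench import ctrl gives the robot as it stands. The module is installed in compiled form; this text tells all that it offers. Calls block until the motion is done:
- ctrl.goto(position, orientation): joint-space move of the TCP to a pose.
- ctrl.move_l(position, vel=0.15, ori=None, contact_N=None): straight line of the TCP; ori=None keeps the orientation; vel is the mean speed in m/s. With contact_N (N) it stops when the force on the tool has changed by that much, and returns True; else False.
- ctrl.movej(angles): joint-space move.
- ctrl.command_gripper(opening): opening from 0.0 (shut) to 1.0 (fully open); the grip force is fixed at half the most; returns when the fingers have stopped.
- ctrl.sleep(seconds).
- ctrl.ik(position, orientation): joint angles nearest the present ones, or None.
- ctrl.read_camera(name): name is "scene" or "top"; returns the picture (400x640x3 uint8, blue, green, red); there is no depth.
- ctrl.camera_params(name): a dict with "fx", "fy", "cx", "cy" (pixels), "D" ([k1, k2, p1, p2, k3] as OpenCV has them; the pictures are not rectified), "pose" (4x4, takes a point from camera to world coordinates). Camera axes: x right, y up, looking along -z (the intrinsics and any distortion apply to the point x, -y, -z); pixel columns grow to the right and rows downward; lengths in m; the calibration is good to about 2 mm. A picture is of the moment at which its call begins. camera_params takes no time and is no camera call.
A pose or a line that the arm cannot do raises ctrl.MotionError and nothing moves.
- ctrl.sign_off(): hands the job in; it is judged then, once.
Readings, each from a call of its own:
- ctrl.current_t(): time.
- ctrl.current_q(): joint angles.
- ctrl.current_dq(): joint speeds.
- ctrl.current_effort(): joint torques, N m.
- ctrl.current_tool_pos(): TCP position.
- ctrl.current_eef_rot(): TCP orientation.
- ctrl.current_contact_force(): force on the tool from outside, world axes, zero at the start.
- ctrl.current_wrist_torque(): the same for the moment, N m.
- ctrl.current_grip_width(): opening from 0.0 (shut) to 1.0 (fully open).
- ctrl.current_grasp_force(): force on a finger pad.
Only numpy, scipy, OpenCV 4.12 (cv2) and the standard library are available. Lean on these libraries where they do the work, as an engineer would, in place of code of your own. Each camera call takes 0.05 s, during which the arm holds its last target. There are 200 camera calls.

TASK

The nested parts trays cling together, so peel the top one off by its corner ear: raise that corner first while the opposite corner still sits in the stack, then lift the tray away alone and leave the rest of the stack standing where it is. Hold the tray out level and open side up over the clear part of the repair mat in front of the opened phone, with its underside about a hand's width (8 to 10 cm) above the mat, and finish while still holding it there, still, for the repairer to take. Do not disturb the phone, the multimeter, the glass or the screwdriver.

Things in the scene. Friction and masses are not known exactly. Their poses are not given: they have to be found in the camera images.
- tray: Top tray, to be taken: open rectangular tray of thin grey plastic, about 90 g, 130 mm along its x, 190 mm along its y, 34 mm high, tapering to a 102 by 162 mm foot, 8 mm wide turned-down rim. Origin at the centre of its underside, z up out of the open side; an ear sticks out at its (-x, +y) corner. It starts nested in the stack, its underside 80 mm and its rim top 114 mm above the table.
- tray_ear (a point): Where to grip: middle of the top tray's ear, at (-75.6, 105.6, 28) mm in the tray's frame, axes as the tray's. The ear, on the side to the robot's left, is a bar 16 mm wide and 12 mm high, its top level with the rim, sticking out 28 mm from the corner, halfway (45 degrees) between the tray's -x and +y. Grip it across its width from above; 28 mm below it are free, down to the third tray's ear.
- ear_corner (a point): Outer corner of the top tray's rim where the ear starts, level with the rim's top: (-65, 95, 34) mm in the tray's frame. To peel, this corner must rise about 20 mm or more (5 to 9 degrees of tilt about the far corner) while the far corner stays down.
- far_corner (a point): Opposite outer corner of the top tray's rim, level with the rim's top: (65, -95, 34) mm in the tray's frame. Snap nubs near the four corners (x +-55, y +-60 mm in the tray) hold the tray in the one below with about 1.2 N each and let go after about 5 mm of lift there. Pulled straight up, all four hold at once and the whole stack comes along; tilted up, they let go one after another.
- stack: The four trays below, same shape and axes, clipped together, standing loose on the table, about 360 g. Origin at the centre of the lowest one's underside, z up. Nested every 20 mm: the highest rim of these four is 94 mm above the table, 20 mm below the top tray's. Ears alternate: first and third tray from the table at the (-x, +y) corner, second and fourth at the (+x, -y) corner.
- mat: Flat dark rubber repair mat fixed on the table, 220 mm along x, 300 mm along y, 3 mm thick. Origin at the centre of its underside. The phone lies along its +x side; the rest is clear.
- mat_clear (a point): Middle of the clear part of the mat, on its upper face: (-40, 0, 3) mm in the mat's frame. The middle of the tray is to be held above this point.
- phone: Opened phone, 72 mm along x, 148 mm along y, 10 mm high, lying on the +x side of the mat. Origin at the centre of its underside. Leave alone.
- meter: Multimeter lying on the table to the robot's right, 150 mm along x, 76 mm along y, 46 mm high. Origin at the centre of its underside. Leave alone.
- tumbler: Empty drinking glass, 68 mm across, 85 mm high, standing upright on the table to the robot's left. Origin at the centre of its underside. Leave alone.
- driver: Screwdriver, 190 mm long along its x (handle to -x), about 30 mm high, lying on the far side of the table, roughly crosswise. Leave alone.

How it is judged:
By the outcome, as a careful person would: the job done as asked, in the order asked, and still so for the second after the job is handed in, while the arm keeps its last pose, push and grip.
It also fails if it takes over 54 s, if anything falls off the work surface, if the arm or the gripper's body presses on something with over 40 N, if the wrist force passes 120 N, or if a joint passes its speed limit or range.

## Working session

There is one attempt and no reset: what is moved stays moved. The work goes in short steps, each a Python script; the robot and the scene stay as the last script left them, time stands still between calls to the robot, and variables do not carry over. Pictures are saved under pics/ and viewed, at most 10 in all, crops included, and the job is handed in when it is done.

```bash
mkdir -p pics; python3 - <<'E'
from bench import ctrl
import cv2
for n in("scene","top"):
    cv2.imwrite(f"pics/{n}0.png",ctrl.read_camera(n)); p=ctrl.camera_params(n); print(n,p)
E
```

```text
scene {'fx': 368.09598631381385, 'fy': 368.09598631381385, 'cx': 316.7932887068718, 'cy': 198.70798673995637, 'D': array([0.00210595, 0.        , 0.        , 0.        , 0.        ]), 'pose': array([[ 0.3124148 , -0.81391434,  0.48983715,  1.14129769],
       [ 0.94987767,  0.27383285, -0.15082433, -0.15569378],
       [-0.01137542,  0.51240513,  0.8586685 ,  1.02879679],
       [ 0.        ,  0.        ,  0.        ,  1.        ]])}
top {'fx': 369.95852261689305, 'fy': 369.95852261689305, 'cx': 316.1827023697173, 'cy': 193.0905631951726, 'D': array([-0.04444298,  0.        ,  0.        ,  0.        ,  0.        ]), 'pose': array([[ 0.01300379,  0.98259148, -0.18532371,  0.381893  ],
       [-0.99983225,  0.0151682 ,  0.01026602, -0.01091839],
       [ 0.01289833,  0.18515913,  0.9826239 ,  1.44490245],
       [ 0.        ,  0.        ,  0.        ,  1.        ]])}
```

View pics/top0.png

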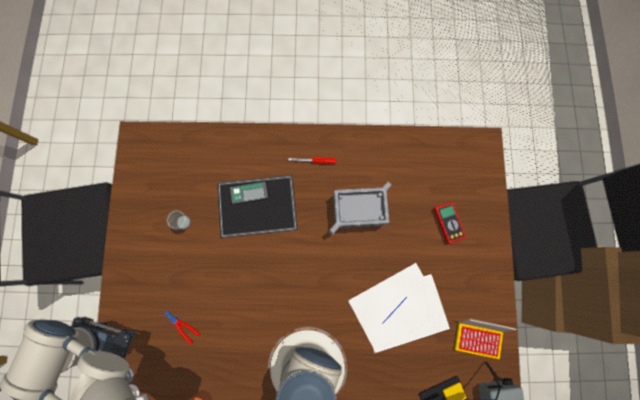

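View pics/scene0.png

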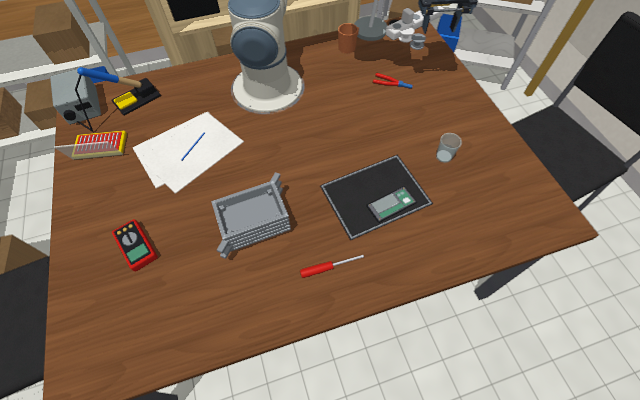

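The top view shows the stack at about (362,208) with its ear at lower left (335,230). The mat is at (258,206) with the phone on its far side at (248,192). The scene view agrees: ear near (277,182), mat centre near (376,196). I'll enlarge both.

```bash
python3 - <<'E'
import cv2,numpy as np
a=cv2.imread("pics/top0.png")[165:245,210:400]; b=cv2.imread("pics/scene0.png")[165:265,205:300]
cv2.imwrite("pics/c1.png",cv2.resize(a,None,fx=4,fy=4,interpolation=cv2.INTER_CUBIC))
cv2.imwrite("pics/c2.png",cv2.resize(b,None,fx=6,fy=6,interpolation=cv2.INTER_CUBIC)[:600])
E
```

```text
(no output)
```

View pics/c1.png

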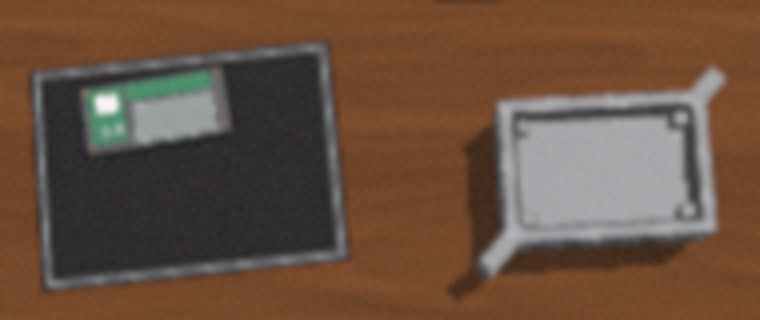

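View pics/c2.png

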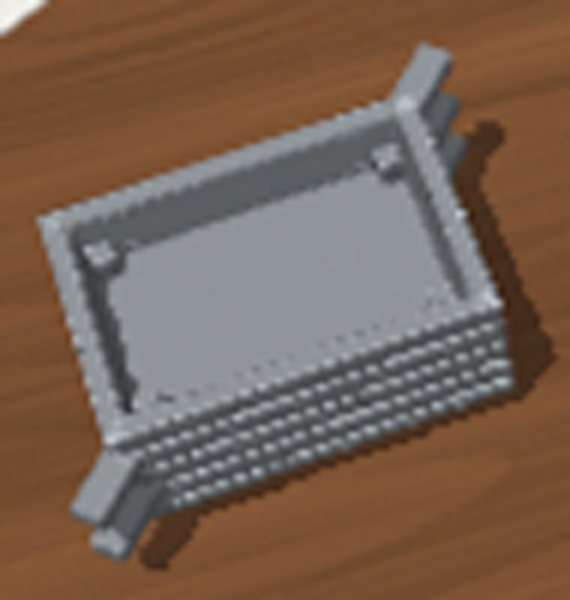

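In the top crop the rim corners are at about (499,101), (697,94), (715,232) and (503,240), the ear end at (489,268), and the mat corners at (33,73), (326,43), (348,257) and (46,289). In the scene crop the rim corners are at (405,103), (43,220), (115,440) and (497,305), with the ear tip at (436,52). Next I fit the poses.

```bash
cat > h.py <<'E'
import numpy as np, cv2
from bench import ctrl
from scipy.optimize import least_squares
from scipy.spatial.transform import Rotation as R
def proj(n,P):
    p=ctrl.camera_params(n); T=np.linalg.inv(p["pose"]); C=np.atleast_2d(P)@T[:3,:3].T+T[:3,3]
    C=C*[1,-1,-1]; K=np.array([[p["fx"],0,p["cx"]],[0,p["fy"],p["cy"]],[0,0,1]])
    return cv2.projectPoints(C,np.zeros(3),np.zeros(3),K,np.array(p["D"]))[0][:,0]
def pts(s,P): # s = x,y,yaw(rad)
    return np.c_[np.asarray(P)[:,:2]@R.from_euler('z',s[2]).as_matrix()[:2,:2].T+s[:2],np.asarray(P)[:,2]]
def fit(obs,x0):
    f=lambda s:np.concatenate([(proj(n,pts(s,P))-uv).ravel() for n,P,uv in obs])
    r=least_squares(f,x0,loss='soft_l1'); print(r.x,np.degrees(r.x[2]),"\n",r.fun.reshape(-1,2).round(1).tolist()); return r.x
def full(c,s,o): return (np.array(c)+.5)/s-.5+o
E
python3 - <<'E'
from h import *
tl,tr,br,bl=[65,95],[65,-95],[-65,-95],[-65,95]; tip=np.array([-75.6,105.6])+np.array([-9.2,9.2])  # ~ear end
P=np.array([p+[114] for p in(tl,tr,br,bl)])/1e3
ear=np.array([[*tip,114]])/1e3
t=fit([("top",P,full([(499,101),(697,94),(715,232),(503,240)],4,[210,165])),
 ("scene",P,full([(497,305),(115,440),(43,220),(405,103)],6,[205,165])),
 ("top",ear,full([(487,270)],4,[210,165])),("scene",ear,full([(436,50)],6,[205,165]))],[.55,-.1,0])
M=np.array([[110,150,3],[110,-150,3],[-110,-150,3],[-110,150,3]])/1e3
m=fit([("top",M,full([(33,73),(326,43),(348,257),(46,289)],4,[210,165]))],[.6,.2,0])
print("ear",pts(t,[[-.0756,.1056,.108]]),"far",pts(t,[[.065,-.095,.114]]),"clear",pts(m,[[-.04,0,.003]]))
G=np.array([[-1.,0,0]])
for y in (-135,45,):  # TCP yaw options
    a=t[2]+np.radians(y); 
    Rm=np.array([[np.cos(a),np.sin(a),0],[np.sin(a),-np.cos(a),0],[0,0,-1]])
    e=pts(t,[[-.0756,.1056,.108]])[0]; print(y,Rm.round(3).tolist(),ctrl.ik(e-[0,0,.0],Rm))
print(ctrl.current_eef_rot())
E
```

```text
[ 0.58696376 -0.18816018  0.06959774] 3.987656834217212 
 [[-0.7, 0.2], [1.2, -0.8], [-0.1, -0.2], [0.6, 0.8], [0.6, -0.2], [-1.2, 0.9], [-0.7, -0.4], [1.2, -1.9], [-0.5, -0.9], [0.1, -0.2]]
[0.60015689 0.20765744 0.12175286] 6.975925284326302 
 [[-0.8, -0.5], [0.8, -0.8], [0.7, 0.4], [-0.7, 0.6]]
ear [[ 0.50420319 -0.08807317  0.108     ]] far [[ 0.65841285 -0.27840999  0.114     ]] clear [[0.560453   0.20279935 0.003     ]]
-135 [[-0.656, -0.755, 0.0], [-0.755, 0.656, 0.0], [0.0, 0.0, -1.0]] [-1.65952123e+01  2.72782788e+01  9.99338501e+01 -2.54444375e-14
  5.27878711e+01 -1.55582869e+02]
45 [[0.656, 0.755, 0.0], [0.755, -0.656, 0.0], [0.0, 0.0, -1.0]] [-1.65952123e+01  2.72782788e+01  9.99338501e+01 -2.54444375e-14
  5.27878711e+01  2.44171309e+01]
[[-9.68966635e-01  2.47191300e-01 -3.48368882e-04]
 [ 2.47191530e-01  9.68966104e-01 -1.01785027e-03]
 [ 8.59539061e-05 -1.07237679e-03 -9.99999421e-01]]
```

The residuals are about 1 px, which is a good fit. The gripper must close across the ear, so the tool x axis runs along it. Next: move above the ear, descend, and close in stages while watching the force.

```bash
cat >> h.py <<'E'
T0=np.array([0.58696,-0.18816,0.0696]); CLEAR=np.array([.56045,.2028,.003]); MYAW=.12175
def down(a): return np.array([[np.cos(a),np.sin(a),0],[np.sin(a),-np.cos(a),0],[0,0,-1]])
def snap(n,k,box=None,s=1):
    I=ctrl.read_camera(n)
    if box: I=cv2.resize(I[box[1]:box[3],box[0]:box[2]],None,fx=s,fy=s,interpolation=cv2.INTER_CUBIC)
    cv2.imwrite(f"pics/{k}.png",I)
E
python3 - <<'E'
from h import *
e=pts(T0,[[-.0756-.0018,.1056+.0018,.108]])[0]; Rm=down(T0[2]+np.radians(-45))
q=ctrl.ik(e+[0,0,.1],Rm); q2=ctrl.ik(e+[0,0,.1],down(T0[2]+np.radians(135))); print(q,q2)
if abs(q2[5])<abs(q[5]): Rm=down(T0[2]+np.radians(135))
ctrl.goto(e+[0,0,.10],Rm); ctrl.command_gripper(.5)
ctrl.move_l(e-[0,0,.019],vel=.1,contact_N=4)
print(ctrl.current_tool_pos(),ctrl.current_contact_force(),ctrl.current_t(),ctrl.current_q())
snap("scene","pre",(230,110,330,240),4.5)
E
```

```text
[-1.64762124e+01  1.94202997e+01  9.35905814e+01 -2.54444375e-14
  6.69891189e+01  1.14536001e+02] [-1.64762124e+01  1.94202997e+01  9.35905814e+01 -2.54444375e-14
  6.69891189e+01 -6.54639987e+01]
[ 0.50259063 -0.08648011  0.0894615 ] [0.26285576 0.23318664 0.31625816] 5.0 [-1.64741875e+01  2.88046466e+01  1.01202935e+02 -7.54597317e-04
  4.99451057e+01 -6.54624777e+01]
```

View pics/pre.png

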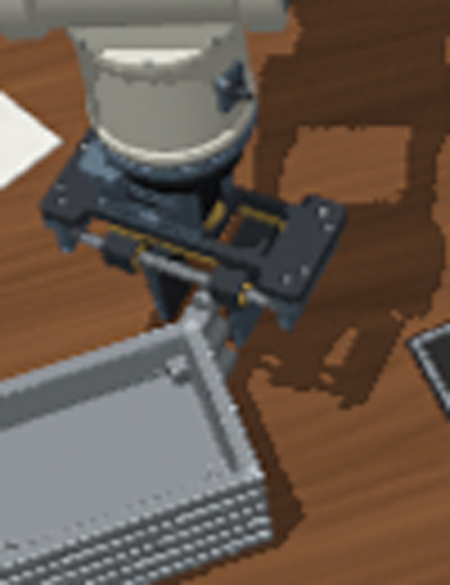

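The crop shows the ear at about (207,305), roughly midway between the two fingers at (165,290) and (243,325), with nothing disturbed. Next is the staged closing.

```bash
python3 - <<'E'
from h import *
f0=np.array(ctrl.current_contact_force()); yax=np.array(ctrl.current_eef_rot())[:,1]
for w in (.23,.215,.20,.19,.18):
    ctrl.command_gripper(w)
    f=np.array(ctrl.current_contact_force())-f0
    print(w,ctrl.current_grip_width(),ctrl.current_grasp_force(),"fy",(f@yax).round(2),f.round(2))
    if abs(f@yax)>.8 or ctrl.current_grasp_force()>2: break
print(ctrl.current_t())
E
```

```text
0.23 0.22922032645377555 0.0 fy 0.84 [ 0.93  0.3  -0.21]
5.6167
```

```bash
python3 - <<'E'
from h import *
yax=np.array(ctrl.current_eef_rot())[:,1]
def F():
    r=[]
    for _ in range(8): r.append(ctrl.current_contact_force()); ctrl.sleep(.02)
    return np.array(r)
a=F(); print(a.mean(0).round(2),a.std(0).round(2)); f0=a.mean(0)
for w in (.215,.20,.19,.18):
    ctrl.command_gripper(w); f=F().mean(0)-f0
    print(w,ctrl.current_grip_width(),ctrl.current_grasp_force(),"fy",(f@yax).round(2),f.round(2))
    if abs(f@yax)>.7 or ctrl.current_grasp_force()>2: break
print(ctrl.current_t(),yax)
E
```

```text
[ 0.07  0.12 -0.31] [0.25 0.56 0.59]
0.215 0.21400972235079024 0.0 fy 0.1 [0.11 0.04 0.23]
0.2 0.20160895819849894 0.0 fy -0.06 [-0.14  0.05  0.16]
0.19 0.18477064138721772 0.0 fy -0.06 [-0.05 -0.03  0.31]
0.18 0.17821919309652104 0.0 fy -0.22 [-0.11 -0.2   0.36]
7.1833 [6.56189456e-01 7.54596182e-01 3.31337838e-07]
```

It was noise: the gripper is centred to well under a millimetre. I'll close fully and peel about the far corner.

```bash
cat >> h.py <<'E'
FAR=pts(T0,[[.065,-.095,.114]])[0]; EC=pts(T0,[[-.065,.095,.114]])[0]
u=(EC-FAR)/np.linalg.norm(EC-FAR); KAX=np.cross(u,[0,0,1])
E
python3 - <<'E'
from h import *
ctrl.command_gripper(0.); print("grip",ctrl.current_grip_width(),ctrl.current_grasp_force())
p0=np.array(ctrl.current_tool_pos()); R0=np.array(ctrl.current_eef_rot())
np.savez("grasp.npz",p=p0,R=R0)
for d in (1.5,3,4.5,6,7.5,8.5):
    Q=R.from_rotvec(np.radians(d)*KAX).as_matrix()
    ctrl.move_l(FAR+Q@(p0-FAR),vel=.03,ori=Q@R0)
    print(d,np.round(ctrl.current_tool_pos(),4),np.round(ctrl.current_contact_force(),1),np.round(ctrl.current_wrist_torque(),2),round(ctrl.current_grip_width(),3),ctrl.current_t())
snap("scene","peel",(200,110,320,270),3.7)
E
```

```text
grip 0.1716749246158755 29.99973088502884
1.5 [ 0.502  -0.0861  0.0955] [ 0.3 -0.7 -1.8] [-0.06 -0.01  0.04] 0.173 7.7667
3 [ 0.5017 -0.0857  0.1019] [ 0.2 -0.2  0.1] [-0.05 -0.02  0.08] 0.171 8.1333
4.5 [ 0.5015 -0.0855  0.1083] [-1.2 -0.4 -1.6] [-0.07  0.08  0.06] 0.172 8.5
6 [ 0.5014 -0.0854  0.1148] [-0.5 -0.4 -1.3] [-0.    0.15 -0.04] 0.172 8.8667
7.5 [ 0.5015 -0.0855  0.1214] [-0.3  0.2 -1.8] [-0.07  0.17 -0.17] 0.172 9.2333
8.5 [ 0.5017 -0.0857  0.1257] [-0.2  0.1 -1.4] [-0.05  0.24 -0.15] 0.174 9.525
```

View pics/peel.png

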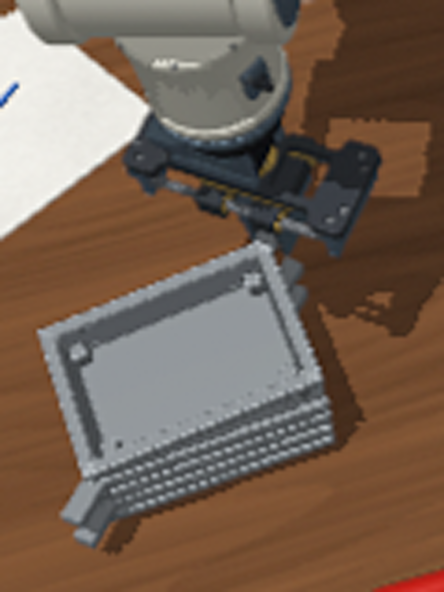

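The crop shows the near and ear corner raised at (265,245), the gap wedge opening toward the right at (320,390), and the far corner still down at (90,475) with the stack in place. I'll lift slowly while still tilted.

```bash
python3 - <<'E'
from h import *
p=np.array(ctrl.current_tool_pos())
for dz,v in ((.008,.02),(.03,.04),(.10,.08)):
    ctrl.move_l(p+[0,0,dz],vel=v); print(dz,np.round(ctrl.current_contact_force(),1),np.round(ctrl.current_wrist_torque(),2),round(ctrl.current_grip_width(),3),ctrl.current_t())
snap("scene","lift",(180,80,330,270),3)
E
```

```text
0.008 [0.1 0.1 0.2] [-0.06 -0.02  0.  ] 0.174 10.1167
0.03 [-0.1 -1.2 -0.1] [-0.07  0.01 -0.06] 0.172 10.8167
0.1 [-0.1 -0.4 -0.5] [-0.02  0.01 -0.  ] 0.169 11.8417
```

View pics/lift.png

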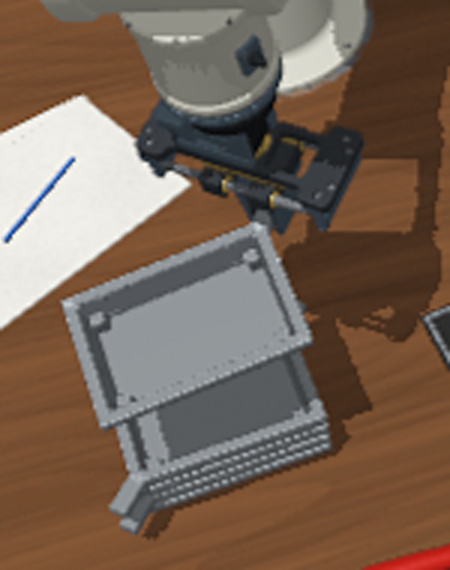

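The top tray is off alone, and four trays remain in place. Now I level it and carry it over the mat.

```bash
cat >> h.py <<'E'
def tool_for(pos,Rt):  # tool pose for tray pose
    g=np.load("grasp.npz"); A=R.from_euler('z',T0[2]).as_matrix(); o=np.array([*T0[:2],.08])
    return pos+Rt@A.T@(g["p"]-o), Rt@A.T@g["R"]
E
python3 - <<'E'
from h import *
ctrl.move_l(*[(lambda a:a[0])(tool_for(np.array([*T0[:2],.20]),R.from_euler('z',T0[2]).as_matrix()))],vel=.06,ori=tool_for(np.zeros(3),R.from_euler('z',T0[2]).as_matrix())[1])
Rt=R.from_euler('z',MYAW).as_matrix(); c=np.array([*CLEAR[:2],0])
p,o=tool_for(c+[0,0,.19],Rt); ctrl.move_l(p,vel=.12,ori=o)
p,o=tool_for(c+[0,0,.093],Rt); ctrl.move_l(p,vel=.06); ctrl.sleep(.5)
print(ctrl.current_t(),ctrl.current_tool_pos(),p,ctrl.current_contact_force(),ctrl.current_grip_width())
snap("scene","hold",(290,90,470,270),3.3); snap("top","holdt",(200,140,400,260),4)
E
```

```text
17.9667 [0.47059902 0.30000435 0.10203212] [0.47059144 0.30000845 0.1020118 ] [ 0.1372596  -0.28886772 -0.79738324] 0.1723865743080086
```

View pics/hold.png

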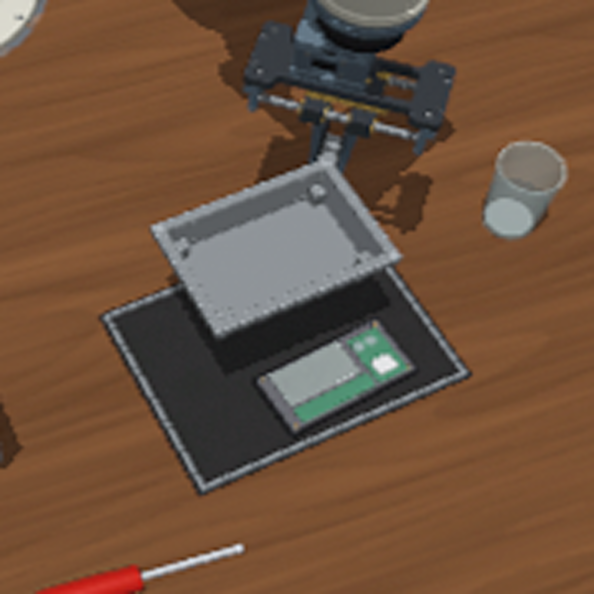

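View pics/holdt.png

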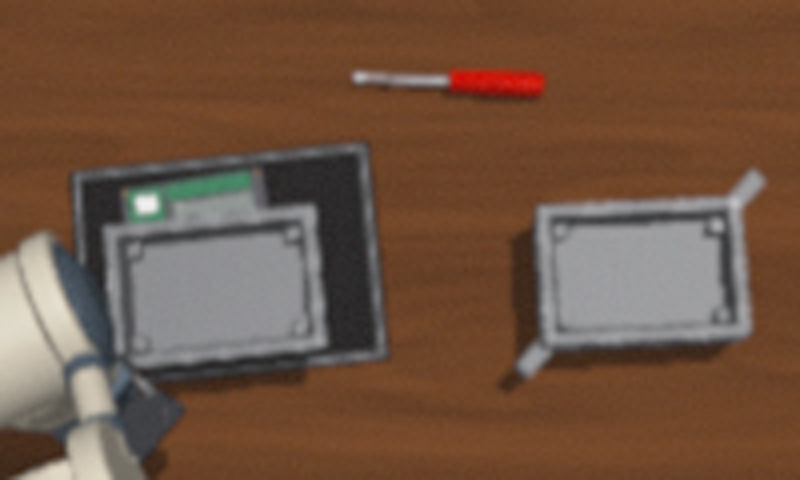

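The scene crop shows the tray rim corners at (155,228), (330,162), (402,257) and (218,335). The top crop shows (104,227), (316,207), (327,347) and about (118,368), with the stack standing and the phone and glass in place. Now I check the tray's level and height with a 6-DoF fit, and the stack's position against where it started.

```bash
python3 - <<'E'
from h import *
P=np.array([[65,95,34],[65,-95,34],[-65,-95,34],[-65,95,34]])/1e3
s=full([(402,257),(218,335),(155,228),(330,162)],3.3,[290,90]); t=full([(104,227),(316,207),(327,347),(118,368)],4,[200,140])
w=lambda v:P@R.from_euler('ZYX',v[3:]).as_matrix().T+v[:3]
f=lambda v:np.r_[(proj("scene",w(v))-s).ravel(),(proj("top",w(v))-t).ravel()]
r=least_squares(f,[*CLEAR[:2],.093,MYAW,0,0],loss='soft_l1'); print(r.x[:3],np.degrees(r.x[3:]),"clear",CLEAR); print(r.fun.reshape(-1,2).round(1).tolist())
S=P+[0,0,.06]; fit([("top",S,full([(537,206),(740,197),(752,338),(545,348)],4,[200,140]))],T0)
S=np.array([[65,95],[65,-95],[-65,-95],[-65,95]])/1e3
fit([("top",np.c_[S,[.094]*4],full([(537,206),(740,197),(752,338),(545,348)],4,[200,140]))],T0)
E
```

```text
[0.56256015 0.20263033 0.09030333] [ 6.64508855 -1.74287902 -0.06418439] clear [0.56045 0.2028  0.003  ]
[[-0.2, 0.5], [-0.6, -0.2], [-1.6, 0.4], [-0.8, -0.2], [-0.4, -0.4], [-1.1, -0.6], [-0.7, 0.1], [-1.5, 0.2]]
[ 0.58482011 -0.18980843  0.06127034] 3.5105316911031643 
 [[0.1, 0.3], [-0.0, 0.3], [-0.1, -0.3], [0.1, -0.3]]
[ 0.58482011 -0.18980843  0.06127034] 3.5105316911031643 
 [[0.1, 0.3], [-0.0, 0.3], [-0.1, -0.3], [0.1, -0.3]]
```

The tray is centred within about 2 mm, with its underside about 9 cm above the mat. It is level within what the pictures can resolve, and the stack is where it stood. I'll hand it in.

```bash
python3 - <<'E'
from bench import ctrl
print(abs(ctrl.current_dq()).max(),ctrl.current_t()); print(ctrl.sign_off())
E
```

```text
0.09377761963089852 18.0667
the job is handed in; nothing more can be done
None
```

I peeled the top tray off ear corner first, lifted it away alone, and handed the job in at 18 s with the arm holding it still, level to within about 2°, and open side up, about 9 cm above the clear part of the mat. The stack stayed standing within about 3 mm of its starting place (about the measurement error), and the phone, glass and screwdriver look undisturbed; the multimeter was not re-imaged, but the arm never went near it.

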